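Take the balanced arm off its ball mount

ROBOT

A 6-joint arm with a two-finger parallel gripper is mounted at the origin on a cart in front of the work surface, level with it; the furniture and walls round the work are solid. World frame = base frame: x ahead of the robot, y to its left, z up, the work surface at z = 0. Lengths are in m, angles in degrees, forces in N, time in s.
With the tool pointing down it reaches from about 0.4 to 0.825 m from the base axis. Payload 7 kg.
Tool frame: the origin (TCP) lies midway between the tips of the shut fingers; the grasp point (between the pads) lies 19 mm behind it; z points along the fingers, y is the line along which they close (so a half turn about z gives the same grasp; the last joint's range is limited). The gripper opens to 88 mm and grips with 3 to 60 N. Pads are 19 mm wide; open, the fingers measure 130 mm over their backs; the gripper's body (78 mm by 193 mm) begins 47 mm behind the grasp point.
Start: joints at [86.465, 20.546, 0.682, 0, -70.136, -16.507], TCP at [0.231, 0.634, 0.227] pointing down, gripper open.
Joint ranges: [-176.03, 176.03], [-82.01, 121.73], [-58.28, 71.71], [-173.87, 95.51], [-174.79, -0.11], [-173.66, 173.66]. Speed limits (degrees/s): [136.94, 136.94, 172.46, 180, 180, 180].

INTERFACE

Orientations are given as [roll, pitch, yaw] about the fixed x, y, z axes, in that order (R = Rz(yaw) Ry(pitch) Rx(roll)).
In Python, from plant import ctrl gives the robot as it stands. The module is installed in compiled form; this text tells all that it offers.
- The arm moves only by the tool play_rows, never from a script. Its argument "commands" is a list that holds one entry, the list of rows, each a list of 7 numbers: the turn, a rotation vector about the tool's x, y, z in rad, then the shift along the tool's x, y, z in cm, then the finger opening in cm, from 0 to 8.76. In form: [[[ax, ay, az, x, y, z, grip], ...]]. A call has 1 to 8 rows; each row is the pose to reach, as a shift and turn from the pose commanded when the call began, along the tool's axes at that moment; what a row does not reach only later rows make up. A row lasts 1/12 s, in which the tool goes at most 41.7 mm and 7.16 degrees, less where a joint would pass 70% of its speed; a pose out of reach is approached as far as the arm can. A call with a gripper value outside its range is refused whole. The fingers move at their own pace and stop on an object; the grip force is fixed at half the most. Time passes only in rows, so rows that repeat a pose let the fingers close. It gives the time, the measured TCP pose, the force, the opening and the grip force at its end, in the units of the state.
- ctrl.get_obs(): the state, without advancing time (a new reading comes with each control period).
- ctrl.snapshot(name): name is "scene" or "side" or "wrist"; returns a dict with "color" (480x640x3 uint8, red, green, blue), "camera_matrix" (3x3 intrinsics, pixels), "origin" and "rotation" of the camera in the world; the wrist camera has in their place "hand_eye" (4x4, takes a point from camera to tool coordinates, whose origin is the TCP and whose axes are the flange's). Camera axes: x right, y down, z forward; pixel columns grow to the right and rows downward; lengths in m; the calibration is good to about 2 mm. A picture is of the moment at which its call begins: read the wrist's pose just before it. There is no depth.
- ctrl.close_job(): hands the job in; it is judged then, once.
Trained networks look in a picture, given as the dict that the camera call returned (one of the last four; its "shot" number tells which), for a name from the list of things; names that differ only in an ending like _2 or _b are one class to them, and where a whole thing is asked for, a point or a joint stands for the part that bears it (a point fixed in the world has none). Each returns a list of dicts, best first, with "conf" (0 to 1); they miss things now and then, are a little off and sometimes report something else, mostly with a low value. They report only what shows in the picture. A call takes as long as a camera call. They do not tell look-alikes from the thing itself.
- ctrl.find_in(picture, name): "bbox" ([left, top, width, height] in pixels, round what is visible of it).
The state is a dict: "clock": time; "joint_pos": joint angles; "qvel": joint speeds; "tau": joint torques, N m; "tool_pos": TCP position; "orientation": TCP orientation; "force": force on the tool from outside, world axes, zero at the start; "moment": the same for the moment, N m; "opening": finger opening in m; "gripper_force": force on a finger pad.
Only numpy, scipy, OpenCV 4.12 (cv2) and the standard library are available. Lean on these libraries where they do the work, as an engineer would, in place of code of your own. Each camera call takes 0.05 s, during which the arm holds its last target. There are 200 camera calls.

TASK

The ball under the coupling arm has to be inspected. First push the loose steel sleeve (the arm's balance weight) fully down onto the upright spigot at the arm's tail and let go of it; then pull the dark spring latch on the arm's socket head sideways by its upright tab, lift the arm off the ball, and finish while still holding it in the gripper, level, still and with the socket's mouth at least 5 cm above the top of the ball, sleeve still on. Leave the other things on the bench where they are.

Things in the scene. Friction and masses are not known exactly. Their poses are not given: they have to be found in the camera images.
- ball_mount: grey fixed mount: base plate 260 x 90 x 10 mm carrying, along its x axis, a nose-rest block at x -100, a steel ball stud at x -45 and a forked saddle block at x +85. Origin: centre of the underside, on the bench; x runs from ball to saddle, z up. Yaw varies between about 65 and 115 degrees, so its y axis points roughly at the robot
- ball_top (a point): top point of the mount's steel ball, 72 mm above the bench; ball diameter 32, flat underside 41 mm above the bench, neck diameter 14
- coupling_arm: aluminium arm, loose, 0.5 kg with latch, lying on the mount along its x axis, locked over the ball. Origin: middle of the socket head's open underside, on the ball axis, 36.5 mm above the bench when seated; x to the tail, z up. Socket head 48 x 48 x 44 mm, nose weight to x -82, tail bar 30 mm wide (z 30 to 42) to x 183, lying between 8 mm high fork tines. Not tracked while gripped
- socket_mouth (a point): the arm's origin: middle of the socket's open underside. The cavity is 36 x 36 mm, 36 deep (2 mm play round the ball); the arm must rise straight about 40 mm to come clear of ball and fork
- spigot_base (a point): foot of the spigot, at arm x 130 z 46 mm, on top of a round flange of diameter 36: here the underside of the sleeve rests when fully home (82.5 mm above the bench). Spigot diameter 18, 42 mm tall, top chamfered
- spigot_top (a point): centre of the spigot's top, 42 mm above its foot
- latch_tab (a point): grip point: on the dark upright tab on top of the socket head, over the ball axis, 82 mm above the arm's origin (118.5 above the bench when seated). The tab is 12 mm thick along the arm's y (13.5 over its ribs), 30 mm wide along x, from 52 to 97 mm above that origin. Grip it across its thickness; it slides on the head along the arm's y only and can carry the whole arm
- latch (a joint): latch slide (m) along the arm's +y, roughly towards the robot: 0 = home, tooth under the ball, arm locked; clear of the ball from 0.007; stop at 0.014. Spring pulls back with 3 N at 0, 9 N at the stop; released, it springs home. Pull the tab about 12 mm: the arm may follow 2 mm before the ball holds it. Once off the ball the arm slides along under the held tab until the latch is home: fine
- sleeve: plain steel tube, outside diameter 38, bore 21.6, 50 mm tall, 0.12 kg, standing loose on the bench left or right of the mount (the small bottle stands on the other side); both ends alike. Origin: centre of its underside, z along the bore
- reagent_b: bystander: small white screw-cap bottle, diameter 44, 82 tall; origin under its centre
- tally_counter: bystander: round hand tally counter, 48 x 51 x 36, far left of the mount; origin under its centre
- universal_2: bystander: clear tube bottle with white cap, diameter 29, 75 tall, behind the mount; origin under its centre
- small_dish_1: bystander: small round dish, diameter 59, 14 tall, left of the mount; origin under its centre
- tape_roll: bystander: roll of pale tape lying flat, diameter 94, 19 tall, right of the mount; origin under its centre
There are look-alikes about, which are no part of the job. Leave any blue, orange or yellow look-alike of the sleeve alone.

How it is judged (in metres and radians):
On the way, in this order (a step that is already met when the one before it is completed fails the run):
1. the sleeve is fully down on the spigot and let go, the arm still seated on the ball (distance between sleeve and spigot_base below 0.006 m and angle between the z axis of sleeve and the z axis of coupling_arm, either way round below 0.12 rad and contact force between the fingers and sleeve below 0.1 N and height (world z) of socket_mouth below 0.044 m), for 0.2 s.
2. the latch is pulled aside clear of the ball while the arm is still seated (value of joint latch above 0.006 m and height (world z) of socket_mouth below 0.05 m), for 0.05 s.
At the end, for the whole second after the job is handed in: The arm is held in the gripper, still (under 30 mm/s), level within 0.2 rad, the socket's mouth more than 45 mm above the ball's top, nothing of it touching the mount; the sleeve is on the spigot, its underside within 6 mm of the spigot's foot and in line within 0.12 rad, not touched by the fingers (distance between sleeve and spigot_base below 0.006 m and angle between the z axis of sleeve and the z axis of coupling_arm, either way round below 0.12 rad and z of socket_mouth in the frame of ball_top above 0.045 m and angle between coupling_arm's own z axis and vertical below 0.2 rad and contact force between the fingers and coupling_arm above 2 N and contact force between coupling_arm and ball_mount below 0.1 N and contact force between the fingers and sleeve below 0.1 N and linear speed of coupling_arm below 0.03 m/s); the arm keeps its last pose, push and grip.
It fails at once if a bystander is moved more than 30 mm (distance of any of reagent_b, tally_counter, universal_2, small_dish_1, tape_roll from where it was at the start of the episode above 0.03 m).
It also fails if it takes over 51 s, if anything falls off the work surface, if the arm or the gripper's body presses on something with over 40 N, if the wrist force passes 120 N, or if a joint passes its speed limit or range.

## Working session

There is one attempt and no reset: what is moved stays moved. The work goes in short steps, Python scripts to look and compute and a tool call to move; the robot and the scene stay as the last step left them, time stands still between calls to the robot, and variables do not carry over. Pictures are saved under pics/ and viewed, at most 10 in all, crops included, and the job is handed in when it is done.

Besides the shell and the picture viewer there is one more tool, called after ">>>" as name(argument=value, ...), one argument or row to a line, values as JSON. play_rows: Moves the arm, as the interface text tells. Its arguments: {"type":"object","properties":{"commands":{"type":"array","items":{"type":"array","items":{"type":"array","items":{"type":"number"}}}}},"required":["commands"]}

```bash
mkdir -p pics
cat > h.py <<'E'
import numpy as np, cv2, json
from plant import ctrl
from scipy.spatial.transform import Rotation as R
def tool(o=None):
    o=o or ctrl.get_obs(); T=np.eye(4)
    T[:3,:3]=R.from_euler('xyz',o['orientation'],degrees=True).as_matrix(); T[:3,3]=o['tool_pos']; return T
def snap(n):
    T=tool(); s=ctrl.snapshot(n)
    if n=='wrist':
        C=T@np.array(s['hand_eye'])
    else:
        C=np.eye(4); C[:3,:3]=s['rotation']; C[:3,3]=s['origin']
    s['C']=C; s['K']=np.array(s['camera_matrix']); return s
def ray(s,u,v):
    d=s['C'][:3,:3]@np.linalg.solve(s['K'],[u,v,1.]); return s['C'][:3,3],d/np.linalg.norm(d)
def atz(s,u,v,z):
    o,d=ray(s,u,v); return o+d*(z-o[2])/d[2]
def proj(s,p):
    q=s['K']@(s['C'][:3,:3].T@(np.array(p)-s['C'][:3,3])); return q[:2]/q[2]
def tri(*rs):
    A=0;b=0
    for o,d in rs:
        P=np.eye(3)-np.outer(d,d); A=A+P; b=b+P@o
    x=np.linalg.solve(A,b); return x,[np.linalg.norm((np.eye(3)-np.outer(d,d))@(x-o)) for o,d in rs]
def save(s,n): cv2.imwrite(f'pics/{n}.png',s['color'][:,:,::-1])
def keep(s,n): np.savez(f'{n}.npz',C=s['C'],K=s['K'])
def load(n): z=np.load(f'{n}.npz'); return dict(C=z['C'],K=z['K'])
E
python3 - <<'E'
from h import *
o=ctrl.get_obs(); print({k:np.round(v,3).tolist() for k,v in o.items()})
for n in ['scene','side','wrist']:
    s=snap(n); save(s,n+'0'); keep(s,n+'0'); print(n,np.round(s['C'],3).tolist(),s['K'].round(1).tolist())
    for k in ['ball_mount','coupling_arm','latch_tab','sleeve','reagent_b','spigot_top','tape_roll','small_dish_1','universal_2','tally_counter']:
        print(k,[(np.round(d['bbox']).tolist(),round(d['conf'],2)) for d in ctrl.find_in(s,k)[:3]])
E
```

```text
{'clock': 0.0, 'joint_pos': [86.465, 20.591, 0.637, -0.018, -70.136, -16.509], 'qvel': [0.008, -0.161, 0.121, 0.176, 0.043, -0.012], 'tau': [0.002, -58.273, 29.305, 6.997, 0.007, -0.0], 'tool_pos': [0.231, 0.634, 0.226], 'orientation': [179.908, -0.01, -20.05], 'force': [-0.713, 0.326, -0.681], 'moment': [0.005, -0.025, 0.08], 'gripper_force': 0.0, 'opening': 0.087}
scene [[-139.406, -0.5, -41.914, 0.05], [-139.406, -0.5, -41.914, -0.62], [-139.406, -0.5, -41.914, 1.049], [0.0, 0.0, 0.0, 1.0]] [[486.0, 0.0, 310.6], [0.0, 486.0, 239.6], [0.0, 0.0, 1.0]]
ball_mount [([274.0, 238.0, 69.0, 87.0], 0.56)]
coupling_arm [([385.0, 320.0, 38.0, 36.0], 0.74), ([281.0, 226.0, 54.0, 82.0], 0.71)]
latch_tab [([299.0, 260.0, 26.0, 34.0], 0.77)]
sleeve [([342.0, 317.0, 16.0, 23.0], 0.83), ([281.0, 226.0, 50.0, 86.0], 0.74), ([317.0, 337.0, 13.0, 29.0], 0.71)]
reagent_b [([203.0, 205.0, 19.0, 28.0], 0.88)]
spigot_top [([281.0, 226.0, 51.0, 83.0], 0.57)]
tape_roll [([385.0, 317.0, 38.0, 36.0], 0.77), ([284.0, 226.0, 51.0, 83.0], 0.35)]
small_dish_1 [([235.0, 184.0, 20.0, 15.0], 0.82)]
universal_2 [([3
[... 640 characters left out ...]
0], 0.73), ([354.0, 184.0, 10.0, 16.0], 0.64), ([343.0, 197.0, 10.0, 13.0], 0.6)]
reagent_b [([347.0, 332.0, 22.0, 36.0], 0.75), ([302.0, 404.0, 25.0, 22.0], 0.54)]
spigot_top [([310.0, 202.0, 56.0, 71.0], 0.57)]
tape_roll [([298.0, 176.0, 36.0, 26.0], 0.63)]
small_dish_1 [([272.0, 362.0, 25.0, 23.0], 0.67)]
universal_2 []
tally_counter [([302.0, 404.0, 26.0, 24.0], 0.59)]
wrist [[-0.343, -0.901, -0.266, 0.303], [-0.939, 0.329, 0.096, 0.608], [0.001, 0.283, -0.959, 0.384], [0.0, 0.0, 0.0, 1.0]] [[360.0, 0.0, 316.6], [0.0, 360.0, 231.5], [0.0, 0.0, 1.0]]
ball_mount []
coupling_arm []
latch_tab []
sleeve []
reagent_b []
spigot_top []
tape_roll []
small_dish_1 []
universal_2 []
tally_counter []
```

```bash
sed -i "s/C\[:3,:3\]=s\['rotation'\]/C[:3,:3]=R.from_euler('xyz',s['rotation'],degrees=True).as_matrix()/" h.py
python3 - <<'E'
from h import *
a=snap('scene');b=snap('side'); keep(a,'scene0');keep(b,'side0')
A=cv2.resize(a['color'][190:380,265:435],None,fx=2.35,fy=2.35,interpolation=cv2.INTER_CUBIC)
B=cv2.resize(b['color'][170:320,285:385],None,fx=4,fy=4,interpolation=cv2.INTER_CUBIC)
h=600; im=np.zeros((h,800,3),np.uint8); im[:min(h,A.shape[0]),:A.shape[1]]=A[:h,:400]; im[:B.shape[0],400:800]=B[:h]
cv2.imwrite('pics/m1.png',im[:,:,::-1]); print(A.shape,B.shape)
for n,u,v,z in [('sleeve?',350,328,.025),('sl2?',323,351,.025),('reag',212,219,.04),('tape',404,338,.01),('dish',245,191,.007),('tab',312,275,.11)]: print(n,atz(a,u,v,z).round(3))
for n,u,v,z in [('s1',374,210,.025),('s2',359,192,.025),('s3',348,203,.025),('reag',358,350,.04),('tape',316,189,.01),('tab',344,225,.11)]: print(n,atz(b,u,v,z).round(3))
E
```

```text
(446, 400, 3) (600, 400, 3)
sleeve? [ 0.527 -0.244  0.025]
sl2? [ 0.437 -0.246  0.025]
reag [0.476 0.259 0.04 ]
tape [ 0.612 -0.344  0.01 ]
dish [0.634 0.319 0.007]
tab [ 0.522 -0.112  0.11 ]
s1 [ 0.45  -0.235  0.025]
s2 [ 0.495 -0.314  0.025]
s3 [ 0.524 -0.259  0.025]
reag [0.477 0.269 0.04 ]
tape [ 0.621 -0.335  0.01 ]
tab [ 0.528 -0.059  0.11 ]
```

View pics/m1.png

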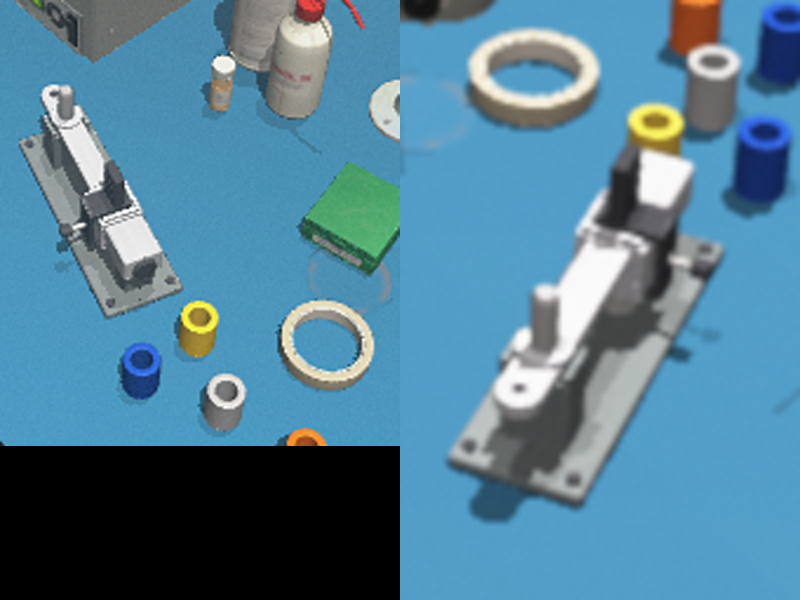

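Run:
```python
from h import *
a=load('scene0');b=load('side0')
pa=lambda x,y:(x/2.353+265,y/2.353+190); pb=lambda x,y:((x-400)/4+285,y/4+170)
P={'sleeve_top':((226,386),(713,60)),'spig_top':((67,90),(545,290)),'tabtop':((114,170),(626,155)),'yellow':((200,314),(655,122)),'blue':((142,357),(764,131)),'tape':((327,342),(534,75)),
'cornerA':((25,140),(450,462)),'cornerB':((60,90),(0,0))}
r={}
for k,(x,y) in P.items():
    if y==(0,0): continue
    p,e=tri(ray(a,*pa(*x)),ray(b,*pb(*y))); r[k]=p; print(k,p.round(4),np.round(e,4))
# base corner: scene near-left..; corners at z=.01
print('scene corners',[atz(a,*pa(*q),.01).round(3) for q in [(22,143),(110,312),(182,288)]])
print('side corners',[atz(b,*pb(*q),.01).round(3) for q in [(452,464),(582,504),(722,246)]])
d=r['spig_top']-r['tabtop']; print(np.degrees(np.arctan2(d[1],d[0])),np.hypot(*d[:2]))
```

```text
sleeve_top [ 0.4854 -0.3171  0.0497] [0.0014 0.0014]
spig_top [0.579  0.0237 0.1211] [0.0009 0.0009]
tabtop [ 0.5384 -0.0977  0.1308] [0.0007 0.0007]
yellow [ 0.5236 -0.2433  0.047 ] [0.0017 0.0017]
blue [ 0.4474 -0.2402  0.0478] [0.0011 0.0011]
tape [ 0.6158 -0.3392  0.0094] [0.0016 0.0016]
cornerA [0.5966 0.0769 0.0046] [0.0361 0.0361]
scene corners [array([0.55 , 0.072, 0.01 ]), array([ 0.474, -0.165,  0.01 ]), array([ 0.551, -0.194,  0.01 ])]
side corners [array([0.629, 0.065, 0.01 ]), array([0.548, 0.09 , 0.01 ]), array([ 0.47 , -0.158,  0.01 ])]
71.46639959935345 0.12799008766163633
```

```bash
cat >> h.py <<'E'
def goto(p,yaw,T=None):
    T=tool() if T is None else T
    G=np.eye(4); G[:3,:3]=R.from_euler('xyz',[180,0,yaw],degrees=True).as_matrix(); G[:3,3]=p
    D=np.linalg.inv(T)@G; print('turn',R.from_matrix(D[:3,:3]).as_rotvec().round(3),'shift cm',(D[:3,3]*100).round(2)); return G
E
python3 - <<'E'
from h import *
G=goto([.42,.32,.33],-64); goto([.50,.03,.34],-108,G)
E
```

```text
turn [ 0.    -0.     0.767] shift cm [ 28.49  23.04 -10.34]
turn [-0.    -0.     0.768] shift cm [29.57  5.52 -1.  ]
```

>>> play_rows(
  commands=[
    [[0,0,0.1,3.5,2.9,-1.3,8],[0,0,0.2,7.0,5.8,-2.6,8],[0,0,0.3,10.5,8.6,-3.9,8],[0,0,0.4,14,11.5,-5.2,8],[0,0,0.5,17.5,14.4,-6.5,8],[0,0,0.6,21,17.2,-7.8,8],[0,0,0.68,24,19.5,-8.9,8],[0,0,0.767,26,21,-9.7,8]],
  ],
)

```text
clock: 2.42
tool_pos: [0.3965, 0.3577, 0.3202]
orientation: [-180.0, 0.0, -64.2]
force: [1.6, 0.2, 0.6]
opening: 0.08
gripper_force: 0.0
```

Run:
```python
from h import *
o=ctrl.get_obs(); print(o['tool_pos'],o['orientation'],o['joint_pos'],o['force'])
goto([.50,.03,.34],-108)
```

```text
[0.39654916 0.35766676 0.32019626] [-1.79966077e+02  2.45649351e-02 -6.41935708e+01] [ 6.30983857e+01  4.33930601e+00 -8.17339185e+00  1.03510392e-03
 -7.74454310e+01 -3.72921884e+01] [1.62073899 0.17426896 0.58500784]
turn [-0.     0.001  0.765] shift cm [34.    4.95 -2.  ]
```

>>> play_rows(
  commands=[
    [[0,0,0.1,4,0.6,-0.3,8],[0,0,0.2,8,1.2,-0.6,8],[0,0,0.3,12,1.8,-0.9,8],[0,0,0.4,16,2.4,-1.2,8],[0,0,0.5,20,3,-1.5,8],[0,0,0.6,24,3.6,-1.7,8],[0,0,0.7,28,4.2,-1.9,8],[0,0,0.765,31,4.6,-2,8]],
  ],
)

```text
clock: 3.08
tool_pos: [0.4909, 0.0581, 0.3401]
orientation: [-179.9, 0.0, -108.2]
force: [-0.3, 0.4, -1.0]
opening: 0.0803
gripper_force: 0.0
```

Run:
```python
from h import *
s=snap('wrist'); save(s,'w1'); keep(s,'w1'); o=ctrl.get_obs(); print(o['tool_pos'],o['orientation'],o['qvel'])
for p in [[.579,.0237,.121],[.5384,-.0977,.131],[.4854,-.3171,.05]]: print(proj(s,p))
```

```text
[0.49183211 0.05521048 0.34004298] [-1.79926908e+02 -4.79970906e-02 -1.08433370e+02] [ 4.6689852  -0.14739915 -1.044944   -0.89259109  0.38310124  0.427601  ]
[227.22305429 195.84642837]
[215.87261356  62.38344247]
[ 201.47720201 -175.86720408]
```

View pics/w1.png

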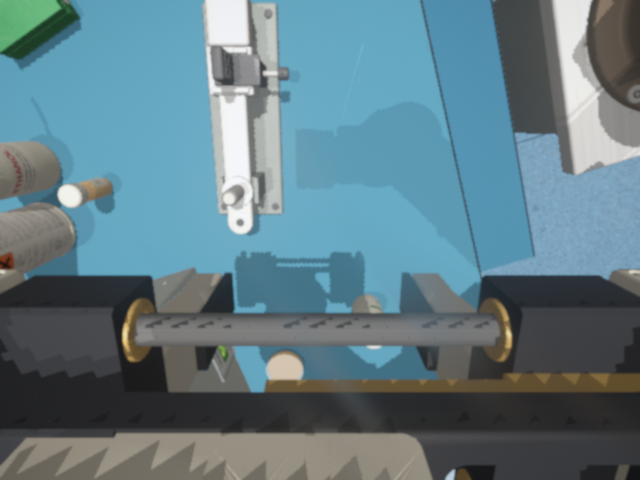

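Run:
```python
from h import *
goto([.51,-.20,.28],-108)
```

```text
turn [-0.001 -0.001 -0.008] shift cm [23.63 -9.79  6.04]
```

>>> play_rows(
  commands=[
    [[0,0,0,3.8,-1.6,0.9,8],[0,0,0,7.6,-3.2,1.8,8],[0,0,0,11.4,-4.8,2.7,8],[0,0,0,15.2,-6.3,3.7,8],[0,0,0,19,-7.9,4.7,8],[0,0,0,22,-9.2,5.6,8],[0,0,0,23.6,-9.8,6,8],[0,0,0,23.6,-9.8,6,8]],
  ],
)

```text
clock: 3.8
tool_pos: [0.511, -0.1968, 0.2776]
orientation: [179.8, -0.1, -108.0]
force: [-0.3, 0.2, -0.3]
opening: 0.0798
gripper_force: 0.0
```

Run:
```python
from h import *
s=snap('wrist'); save(s,'w2'); keep(s,'w2'); o=ctrl.get_obs(); print(o['tool_pos'],o['orientation'],o['qvel'])
for p in [[.5384,-.0977,.131],[.4854,-.3171,.05]]: print(proj(s,p))
for d in ctrl.find_in(s,'sleeve'): print(d)
```

```text
[ 0.51122146 -0.19554539  0.27828478] [ 1.79896224e+02 -3.27143224e-02 -1.07998012e+02] [ 2.47270372 -1.48667719  0.24809429 -0.01781795 -0.28116553 -1.31521681]
[320.53974341 322.52549112]
[302.41310746  78.12054534]
{'bbox': [245.5, 0.0, 34.1, 20.4], 'conf': 0.74}
{'bbox': [313.8, 0.0, 39.0, 24.8], 'conf': 0.7}
{'bbox': [339.7, 122.5, 36.7, 38.9], 'conf': 0.57}
```

View pics/w2.png

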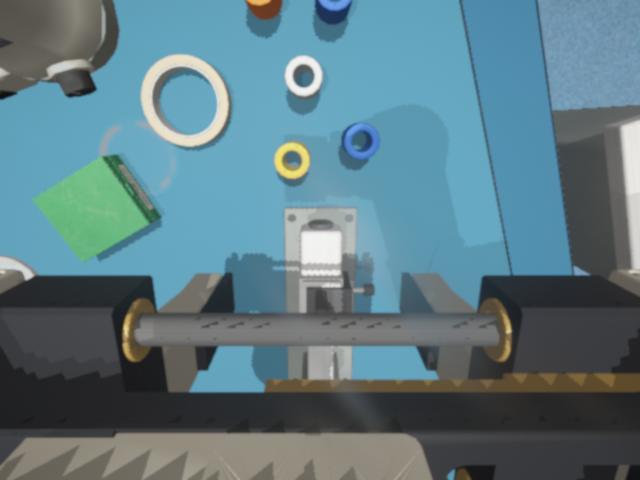

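Run:
```python
from h import *
a=load('scene0');b=load('side0');w=load('w2')
pa=lambda x,y:(x/2.353+265,y/2.353+190); pb=lambda x,y:((x-400)/4+285,y/4+170)
p,e=tri(ray(a,*pa(226,386)),ray(b,*pb(713,60)),ray(w,304,76)); print(p,e)
print(atz(w,304,76,.05))
for z in (0,.05,.1,.15): print(atz(w,110,60,z),atz(w,78,95,z))
T=tool(); G=goto([p[0],p[1],.12],-108,T); goto([p[0],p[1],.014],-108,G)
```

```text
[ 0.48458053 -0.31768639  0.04996415] [np.float64(0.0019336136164020132), np.float64(0.001219830381152837), np.float64(0.0015082770852850138)]
[ 0.48328291 -0.31845826  0.05      ]
[ 0.68114915 -0.40648854  0.        ] [ 0.73224508 -0.38499051  0.        ]
[ 0.65894575 -0.39072543  0.05      ] [ 0.70417416 -0.3716961   0.05      ]
[ 0.63674236 -0.37496233  0.1       ] [ 0.67610325 -0.35840168  0.1       ]
[ 0.61453897 -0.35919922  0.15      ] [ 0.64803233 -0.34510727  0.15      ]
turn [ 0.001 -0.     0.001] shift cm [12.54 -1.24 15.89]
turn [-0.  0.  0.] shift cm [-0.   0.  10.6]
```

>>> play_rows(
  commands=[
    [[0,0,0,2.4,-0.2,3.1,6],[0,0,0,4.8,-0.5,6.2,6],[0,0,0,7.2,-0.7,9.3,6],[0,0,0,9.6,-1,12.3,6],[0,0,0,11.4,-1.1,14.5,6],[0,0,0,12.5,-1.2,15.9,6],[0,0,0,12.5,-1.2,16.0,6],[0,0,0,12.5,-1.2,16.0,6]],
  ],
)

```text
clock: 4.57
tool_pos: [0.485, -0.3159, 0.119]
orientation: [179.9, -0.0, -107.8]
force: [0.2, -0.8, 0.6]
opening: 0.06
gripper_force: 0.0
```

Run:
```python
from h import *
goto([.4845,-.3177,.014],-108); o=ctrl.get_obs(); print(o['joint_pos'],o['orientation'],o['force'])
```

```text
turn [ 0.001 -0.     0.003] shift cm [ 0.18 -0.02 10.5 ]
[-1.37288303e+01  1.69140557e+01 -1.98270506e+01  2.42360377e-03
 -5.33248776e+01 -4.08349506e+00] [ 1.79934322e+02 -6.63593921e-03 -1.07810873e+02] [ 0.16176569 -0.79666453  0.5875487 ]
```

>>> play_rows(
  commands=[
    [[0,0,0,0.1,0,3,6],[0,0,0,0.1,0,6,6],[0,0,0,0.1,0,8.5,6],[0,0,0,0.1,0,10,6],[0,0,0,0.1,0,10.5,6],[0,0,0,0.1,0,10.5,6],[0,0,0,0.1,0,10.5,3],[0,0,0,0.1,0,10.5,3]],
  ],
)

```text
clock: 5.23
tool_pos: [0.4863, -0.3174, 0.0163]
orientation: [-179.8, -0.0, -107.8]
force: [1.1, -0.1, -0.0]
opening: 0.0519
gripper_force: 0.0
```

>>> play_rows(
  commands=[
    [[0,0,0,0,0,0,3],[0,0,0,0,0,0,3],[0,0,0,0,0,0,3],[0,0,0,0,0,0,3]],
  ],
)

```text
clock: 5.57
tool_pos: [0.4854, -0.3176, 0.0156]
orientation: [-179.9, -0.0, -107.8]
force: [0.1, 2.0, 6.4]
opening: 0.0382
gripper_force: 30.0
```

Run:
```python
from h import *
o=ctrl.get_obs(); print(o['opening'],o['gripper_force'],o['force']); T=tool(); goto([.4845,-.3177,.2],-108)
goto([.55,-.14,.22],-108)
goto([.579,.0237,.22],-108)
```

```text
0.03821145088405684 30.003552613779902 [0.10855291 1.96476917 6.44421365]
turn [-0.002 -0.     0.003] shift cm [  0.03   0.05 -18.44]
turn [-0.002 -0.     0.003] shift cm [-18.89  -0.76 -20.44]
turn [-0.002 -0.     0.003] shift cm [-35.36   1.49 -20.45]
```

>>> play_rows(
  commands=[
    [[0,0,0,0,0,-2,3],[0,0,0,0,0,-5.5,3],[0,0,0,-0.5,0,-9,3],[0,0,0,-2.5,0,-12.5,3],[0,0,0,-5,0,-15.5,3],[0,0,0,-8,0.2,-18,3],[0,0,0,-11.5,0.4,-20,3],[0,0,0,-15.5,0.6,-20.4,3]],
  ],
)

```text
clock: 6.23
tool_pos: [0.5279, -0.1677, 0.2228]
orientation: [-179.6, 0.1, -107.9]
force: [2.1, -0.3, -1.2]
opening: 0.0379
gripper_force: 30.0
```

>>> play_rows(
  commands=[
    [[0,0,0,-4,0.2,0,3],[0,0,0,-8,0.3,0,3],[0,0,0,-12,0.4,0,3],[0,0,0,-16,0.6,0,3],[0,0,0,-20,0.8,0,3],[0,0,0,-23.5,0.9,0,3],[0,0,0,-25.5,0.9,0,3],[0,0,0,-25.8,0.9,0,3]],
  ],
)

```text
clock: 6.9
tool_pos: [0.5974, 0.0837, 0.2179]
orientation: [180.0, 0.0, -107.7]
force: [0.2, -0.3, -1.2]
opening: 0.0384
gripper_force: 30.0
```

>>> play_rows(
  commands=[
    [[0,0,0,0,0,0,3],[0,0,0,0,0,0,3],[0,0,0,0,0,0,3]],
  ],
)

```text
clock: 7.15
tool_pos: [0.5963, 0.0792, 0.2183]
orientation: [180.0, -0.0, -107.9]
force: [-0.1, -0.6, -1.8]
opening: 0.038
gripper_force: 30.0
```

Run:
```python
from h import *
o=ctrl.get_obs(); print(o['tool_pos'],o['orientation'],o['qvel'],o['opening'])
s=snap('wrist'); save(s,'w3'); keep(s,'w3')
print(proj(s,[.579,.0237,.1245]),proj(s,[.5384,-.0977,.1335]))
```

```text
[0.5963078  0.07921734 0.21832879] [ 1.79985458e+02 -1.22958971e-02 -1.07873743e+02] [-0.43118619 -0.12184858  0.06938218  0.09698475  0.14669234 -0.12784127] 0.03795162786771427
[315.14758816 153.72696443] [317.28311588 -77.85897966]
```

View pics/w3.png

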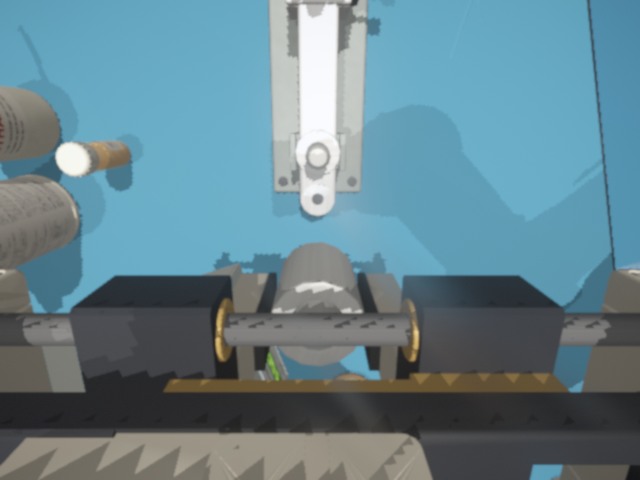

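Run:
```python
from h import *
w=load('w3');im=cv2.imread('pics/w3.png')
T=tool()
print('bottom rim proj',[proj(w,(T@[x,y,.0156,1])[:3]).round(1) for x,y in [(.019,0),(.0,.019),(0,-.019)]])
print('spig@.1245',atz(w,318,154,.1245),'in tool',(np.linalg.inv(T)@np.r_[atz(w,318,154,.1245),1]).round(4))
A=cv2.resize(im[110:290,250:390],None,fx=4,fy=4,interpolation=cv2.INTER_CUBIC)[:, :]
A=cv2.resize(im[115:265,250:390],None,fx=4,fy=4,interpolation=cv2.INTER_CUBIC)
cv2.imwrite('pics/w3c.png',A)
```

```text
bottom rim proj [array([315.8, 243.6]), array([352.2, 278.3]), array([279.3, 278.3])]
spig@.1245 [0.57719686 0.02447449 0.1245    ] in tool [0.0578 0.0015 0.0939 1.    ]
```

View pics/w3c.png

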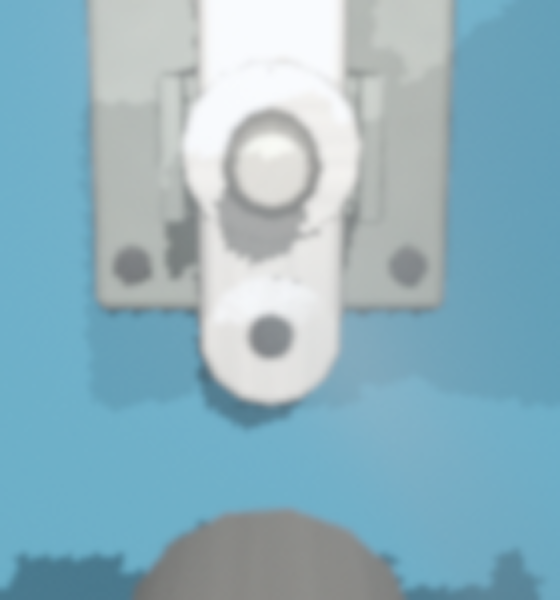

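>>> play_rows(
  commands=[
    [[0,0,0,0.8,0,2,3],[0,0,0,1.6,0,4,3],[0,0,0,2.4,0,5.8,3],[0,0,0,2.8,0,6.7,3],[0,0,0,2.8,0,7,3],[0,0,0,2.8,0,7,3],[0,0,0,2.8,0,7,3]],
  ],
)

```text
clock: 7.78
tool_pos: [0.589, 0.0537, 0.1493]
orientation: [-179.9, 0.0, -107.8]
force: [0.4, 0.2, -0.7]
opening: 0.0381
gripper_force: 30.0
```

Run:
```python
from h import *
o=ctrl.get_obs(); print(o['tool_pos'],o['orientation'],o['opening'])
T=tool(o);s=snap('wrist'); save(s,'w4'); keep(s,'w4'); 
a=snap('scene');save(a,'s4');b=snap('side');save(b,'d4')
print('bottom rim proj',[proj(s,(T@[x,y,.0156,1])[:3]).round(1) for x,y in [(.019,0),(.0,.019),(0,-.019)]])
print([proj(s,(T@[x,0,T[2,3]-.1245,1])[:3]).round(1) for x in (.026,.028,.03)])
A=cv2.resize(s['color'][100:250,250:390],None,fx=2.8,fy=2.8,interpolation=cv2.INTER_CUBIC)
B=cv2.resize(b['color'][170:280,290:380],None,fx=4.4,fy=4.4,interpolation=cv2.INTER_CUBIC)
im=np.zeros((500,800,3),np.uint8); im[:A.shape[0],:A.shape[1]]=A; im[:B.shape[0],400:400+B.shape[1]]=B[:500,:400]
cv2.imwrite('pics/m4.png',im[:,:,::-1])
```

```text
[0.58898091 0.05365831 0.14931572] [-1.79924462e+02  3.47767999e-02 -1.07830969e+02] 0.038111165694058216
bottom rim proj [array([316. , 243.8]), array([352.4, 278.4]), array([279.6, 278.4])]
[array([316. , 225.7]), array([316., 222.]), array([316. , 218.3])]
```

View pics/m4.png

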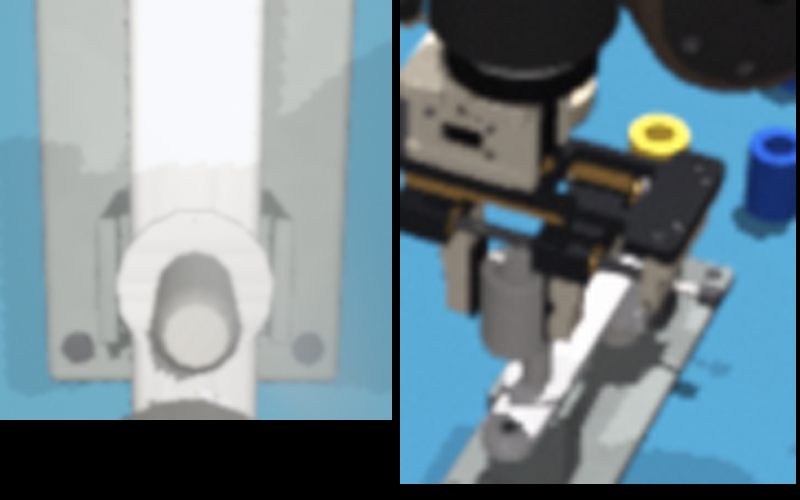

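>>> play_rows(
  commands=[
    [[0,0,0,1.2,0.05,0,3],[0,0,0,2.4,0.1,0,3],[0,0,0,2.95,0.1,0,3],[0,0,0,2.95,0.1,0.2,3],[0,0,0,2.95,0.1,0.7,3],[0,0,0,2.95,0.1,1.1,3],[0,0,0,2.95,0.1,1.5,3],[0,0,0,2.95,0.1,1.8,3]],
  ],
)

```text
clock: 8.6
tool_pos: [0.5784, 0.0262, 0.1296]
orientation: [180.0, -0.0, -107.8]
force: [0.9, 0.6, -0.6]
opening: 0.0378
gripper_force: 30.0
```

Run:
```python
from h import *
o=ctrl.get_obs(); print(o['tool_pos'],o['orientation'],o['force'],o['moment'],o['opening'])
b=snap('side');save(b,'d5');a=snap('scene')
print(goto([o['tool_pos'][0],o['tool_pos'][1],.0981],-107.9)[2,3])
A=cv2.resize(a['color'][200:320,250:350],None,fx=4,fy=4,interpolation=cv2.INTER_CUBIC)
B=cv2.resize(b['color'][170:280,290:380],None,fx=4.4,fy=4.4,interpolation=cv2.INTER_CUBIC)
im=np.zeros((484,800,3),np.uint8); im[:480,:400]=A; im[:B.shape[0],400:400+B.shape[1]]=B
cv2.imwrite('pics/m5.png',im[:,:,::-1])
```

```text
[0.57835306 0.0261776  0.12958848] [ 1.79993423e+02 -1.62314690e-03 -1.07804343e+02] [ 0.92198315  0.63486925 -0.61181789] [ 0.31697419 -0.26058962  0.0227214 ] 0.03777020463281631
turn [ 0.001 -0.     0.002] shift cm [-0.   -0.02  3.13]
0.0981
```

>>> play_rows(
  commands=[
    [[0,0,0,0,0,0.5,3],[0,0,0,0,0,1.0,3],[0,0,0,0,0,1.5,3],[0,0,0,0,0,2.0,3],[0,0,0,0,0,2.4,3],[0,0,0,0,0,2.7,3],[0,0,0,0,0,2.9,3]],
  ],
)

```text
clock: 9.28
tool_pos: [0.5784, 0.0262, 0.101]
orientation: [-180.0, 0.0, -107.8]
force: [-0.6, 3.9, 0.6]
opening: 0.038
gripper_force: 30.0
```

>>> play_rows(
  commands=[
    [[0,0,0,0,0,0.1,3],[0,0,0,0,0,0.2,3],[0,0,0,0,0,0.25,3],[0,0,0,0,0,0.3,3],[0,0,0,0,0,0.35,3],[0,0,0,0,0,0.35,3]],
  ],
)

```text
clock: 9.78
tool_pos: [0.5785, 0.0261, 0.0981]
orientation: [-180.0, 0.0, -107.8]
force: [0.8, 5.4, 2.0]
opening: 0.0378
gripper_force: 30.0
```

>>> play_rows(
  commands=[
    [[0,0,0,0,0,0,6],[0,0,0,0,0,0,6],[0,0,0,0,0,0,6],[0,0,0,0,0,0,6],[0,0,0,0,0,-2,6],[0,0,0,0,0,-5,6],[0,0,0,0,0,-8.5,6],[0,0,0,0,0,-12,6]],
  ],
)

```text
clock: 10.45
tool_pos: [0.5774, 0.0253, 0.2186]
orientation: [179.9, -0.1, -107.8]
force: [1.9, 0.6, 0.3]
opening: 0.0601
gripper_force: 0.0
```

Run:
```python
from h import *
# view with TCP short of the tab: tab est (.5384,-.0977)
G=goto([.575,.005,.225],-108)
```

```text
turn [ 0.002 -0.002  0.003] shift cm [ 2.   -0.39 -0.64]
```

>>> play_rows(
  commands=[
    [[0,0,0,2,0,-0.3,6],[0,0,0,4,0,-0.6,6],[0,0,0,6,0,-0.6,6],[0,0,0,7,0,-0.6,6],[0,0,0,7,0,-0.6,6],[0,0,0,7,0,-0.6,6]],
  ],
)

```text
clock: 10.95
tool_pos: [0.5566, -0.0412, 0.2236]
orientation: [180.0, -0.0, -107.9]
force: [0.7, -0.5, 0.1]
opening: 0.0597
gripper_force: 0.0
```

Run:
```python
from h import *
o=ctrl.get_obs(); print(o['tool_pos'],o['orientation'],o['opening'])
T=tool(o);s=snap('wrist'); keep(s,'w6'); b=snap('side'); keep(b,'d6')
tz=T[2,3]-.1335
print([proj(s,(T@[x,0,tz,1])[:3]).round(1) for x in (.05,.06,.07)])
A=cv2.resize(s['color'][60:240,240:400],None,fx=2.5,fy=2.5,interpolation=cv2.INTER_CUBIC)
B=cv2.resize(b['color'][170:280,290:380],None,fx=4.4,fy=4.4,interpolation=cv2.INTER_CUBIC)
im=np.zeros((484,800,3),np.uint8); im[:A.shape[0],:A.shape[1]]=A; im[:B.shape[0],400:400+B.shape[1]]=B[:500,:400]
cv2.imwrite('pics/m6.png',im[:,:,::-1])
```

```text
[ 0.55660518 -0.04124674  0.22363993] [ 1.79984616e+02 -1.31978394e-02 -1.07894809e+02] 0.059679261948927385
[array([316. , 166.3]), array([316. , 151.3]), array([316. , 135.9])]
```

View pics/m6.png

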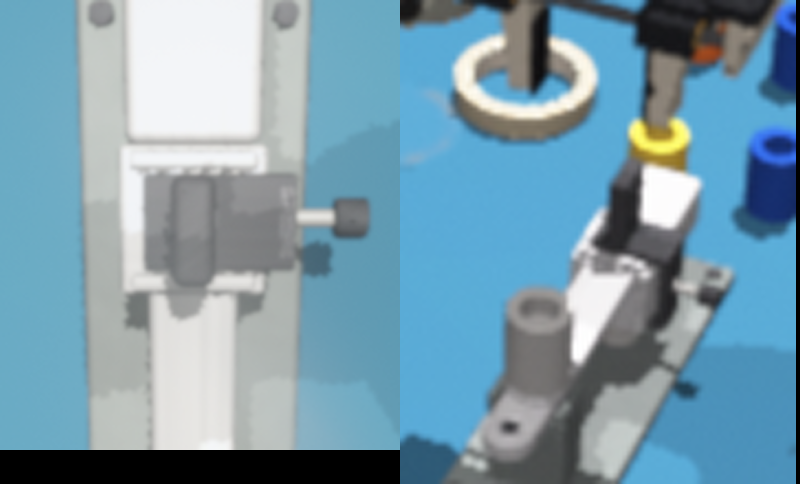

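>>> play_rows(
  commands=[
    [[0,0,0,2.5,0,0,6],[0,0,0,5,0,1.5,6],[0,0,0,5.95,0,4,6],[0,0,0,5.95,0,7,6],[0,0,0,5.95,0,9.5,6],[0,0,0,5.95,0,11.5,6],[0,0,0,5.95,0,12.4,6],[0,0,0,5.95,0,12.4,6]],
  ],
)

```text
clock: 11.72
tool_pos: [0.5374, -0.097, 0.0975]
orientation: [179.8, -0.1, -107.8]
force: [0.2, -0.5, 0.5]
opening: 0.0597
gripper_force: 0.0
```

>>> play_rows(
  commands=[
    [[0,0,0,0,0,0,0.8],[0,0,0,0,0,0,0.8],[0,0,0,0,0,0,0.8],[0,0,0,0,0,0,0.8],[0,0,0,0,0,0,0.8],[0,0,0,0,0,0,0.8]],
  ],
)

```text
clock: 12.22
tool_pos: [0.5388, -0.0974, 0.1004]
orientation: [-179.9, 0.0, -107.8]
force: [-0.8, 0.3, -0.5]
opening: 0.0256
gripper_force: 0.0
```

>>> play_rows(
  commands=[
    [[0,0,0,0,0,0,0.8],[0,0,0,0,0,0,0.8],[0,0,0,0,0,0,0.8],[0,0,0,0,0,0,0.8],[0,0,0,0,0,0,0.8]],
  ],
)

```text
clock: 12.63
tool_pos: [0.5384, -0.0974, 0.0999]
orientation: [180.0, -0.0, -107.8]
force: [-2.5, 1.5, 3.9]
opening: 0.0122
gripper_force: 30.0
```

>>> play_rows(
  commands=[
    [[0,0,0,0,0.2,0,0.8],[0,0,0,0,0.4,0,0.8],[0,0,0,0,0.6,0,0.8],[0,0,0,0,0.8,0,0.8],[0,0,0,0,1.0,0,0.8],[0,0,0,0,1.2,0,0.8],[0,0,0,0,1.25,0,0.8],[0,0,0,0,1.25,0,0.8]],
  ],
)

```text
clock: 13.3
tool_pos: [0.5277, -0.0936, 0.1]
orientation: [-179.9, 0.0, -107.8]
force: [6.8, -3.7, -4.7]
opening: 0.0123
gripper_force: 30.0
```

Run:
```python
from h import *
o=ctrl.get_obs(); print(o['tool_pos'],o['orientation'],o['force'],o['moment'],o['opening'],o['gripper_force'])
```

```text
[ 0.52766269 -0.09357317  0.09998469] [-1.79871717e+02  3.46109363e-02 -1.07798082e+02] [ 6.81919294 -3.69934505 -4.68907314] [-1.14605703 -2.57071495 -0.09902525] 0.012315662953820224 30.002326369285583
```

>>> play_rows(
  commands=[
    [[0,0,0,0,0,-0.3,0.8],[0,0,0,0,0,-0.7,0.8],[0,0,0,0,0,-1.1,0.8],[0,0,0,0,0,-1.5,0.8],[0,0,0,0,0,-1.9,0.8],[0,0,0,0,0,-2.2,0.8],[0,0,0,0,0,-2.4,0.8],[0,0,0,0,0,-2.4,0.8]],
  ],
)

```text
clock: 13.97
tool_pos: [0.5276, -0.0935, 0.1239]
orientation: [-179.9, 0.0, -107.8]
force: [6.7, -2.8, -3.0]
opening: 0.0114
gripper_force: 30.0
```

Run:
```python
from h import *
o=ctrl.get_obs(); print(o['tool_pos'],o['orientation'],o['force'],o['moment'],o['opening'],o['gripper_force'])
b=snap('side');a=snap('scene')
A=cv2.resize(a['color'][200:320,250:350],None,fx=4,fy=4,interpolation=cv2.INTER_CUBIC)
B=cv2.resize(b['color'][190:300,290:380],None,fx=4.4,fy=4.4,interpolation=cv2.INTER_CUBIC)
im=np.zeros((484,800,3),np.uint8); im[:480,:400]=A; im[:B.shape[0],400:400+B.shape[1]]=B
cv2.imwrite('pics/m7.png',im[:,:,::-1])
```

```text
[ 0.5276144  -0.09354552  0.12388614] [-1.79894526e+02  2.69998030e-02 -1.07793643e+02] [ 6.65532814 -2.82918875 -3.01829878] [-1.16559974 -2.56196303 -0.02332466] 0.011448264700181456 30.010609924793243
```

View pics/m7.png

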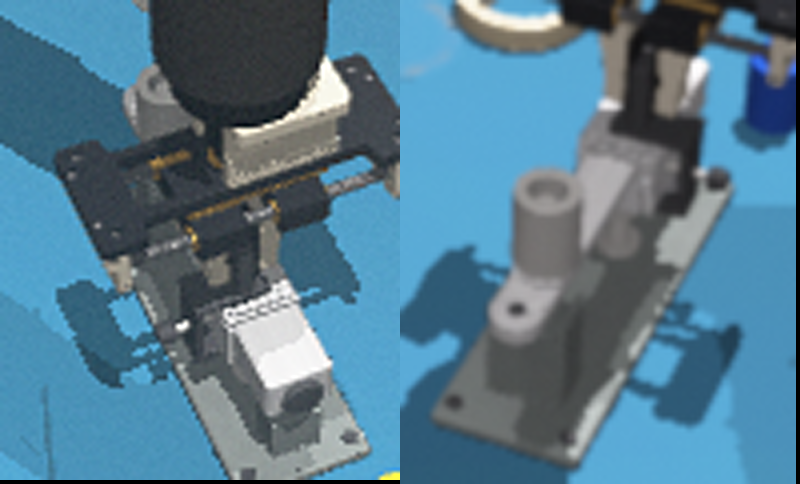

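>>> play_rows(
  commands=[
    [[0,0,0,0,0,-0.3,0.8],[0,0,0,0,0,-0.7,0.8],[0,0,0,0,0,-1.1,0.8],[0,0,0,0,0,-1.5,0.8],[0,0,0,0,0,-1.9,0.8],[0,0,0,0,0,-2.3,0.8],[0,0,0,0,0,-2.7,0.8],[0,0,0,0,0,-3.1,0.8]],
  ],
)

```text
clock: 14.73
tool_pos: [0.5262, -0.0936, 0.1549]
orientation: [180.0, -0.0, -107.8]
force: [0.0, 0.0, -6.9]
opening: 0.0117
gripper_force: 30.0
```

>>> play_rows(
  commands=[
    [[0,0,0,0,0,-0.4,0.8],[0,0,0,0,0,-1,0.8],[0,0,0,0,0,-1.7,0.8],[0,0,0,0,0,-2.5,0.8],[0,0,0,0,0,-3.3,0.8],[0,0,0,0,0,-4.1,0.8],[0,0,0,0,0,-4.9,0.8],[0,0,0,0,0,-5.5,0.8]],
  ],
)

```text
clock: 15.4
tool_pos: [0.5269, -0.0936, 0.2111]
orientation: [-179.9, 0.0, -107.8]
force: [0.1, 0.1, -7.3]
opening: 0.0118
gripper_force: 30.0
```

>>> play_rows(
  commands=[
    [[0,0,0,0,0,-0.4,0.8],[0,0,0,0,0,-0.7,0.8],[0,0,0,0,0,-0.9,0.8],[0,0,0,0,0,-1,0.8],[0,0,0,0,0,-1,0.8],[0,0,0,0,0,-1,0.8],[0,0,0,0,0,-1,0.8],[0,0,0,0,0,-1,0.8]],
  ],
)

```text
clock: 16.07
tool_pos: [0.5265, -0.0936, 0.2195]
orientation: [180.0, -0.0, -107.8]
force: [0.0, 0.7, -6.9]
opening: 0.012
gripper_force: 30.0
```

Run:
```python
from h import *
o=ctrl.get_obs(); print(o['tool_pos'],o['orientation'],o['force'],o['moment'],o['opening'],o['gripper_force'])
b=snap('side');a=snap('scene')
A=cv2.resize(a['color'][170:320,240:365],None,fx=3.2,fy=3.2,interpolation=cv2.INTER_CUBIC)
B=cv2.resize(b['color'][190:315,280:380],None,fx=4,fy=4,interpolation=cv2.INTER_CUBIC)
im=np.zeros((500,800,3),np.uint8); im[:480,:400]=A; im[:500,400:]=B
cv2.imwrite('pics/m8.png',im[:,:,::-1])
```

```text
[ 0.52654786 -0.09358465  0.21948928] [ 1.79970393e+02 -1.21307488e-02 -1.07821676e+02] [ 0.0255012   0.66561059 -6.9395653 ] [-0.02986207 -0.02368433  0.04041644] 0.012000952613557641 29.997584223747253
```

View pics/m8.png

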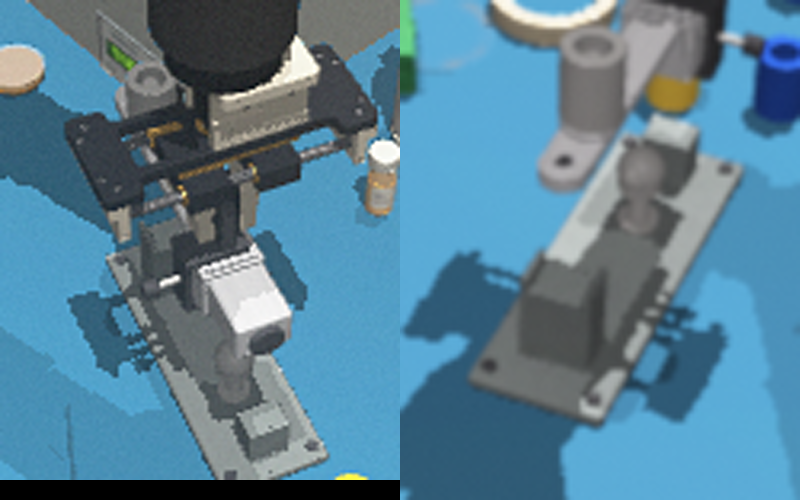

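The ball is exposed. The arm hangs level about 12 cm higher than when it was seated, and the sleeve is home on the spigot.

```bash
python3 -c "
from plant import ctrl
print(ctrl.close_job())"
```

```text
the job is handed in; nothing more can be done
None
```

I handed the job in at about 16 s; no verdict came back. The sleeve is home on the spigot, and the arm is held level and still with the socket's mouth about 8 cm above the ball. No bystander was touched.

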